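# Seat the large lens blank in the jig's corner and bolt it in

### The arm

A 6-joint arm with a two-finger parallel gripper is mounted at the origin on the work surface. World frame = base frame: x ahead of the robot, y to its left, z up, the work surface at z = 0. Lengths are in m, angles in degrees, forces in N, time in s.
With the tool pointing down it reaches from about 0.4 to 0.825 m from the base axis. Payload 7 kg.
Tool frame: the origin (TCP) lies on the centre line of the jaws, within the pads' length; the fingertips stand 22 mm ahead of it and the grasp point (between the pads) lies 3 mm ahead of it; z points along the fingers, y is the line along which they close (so a half turn about z gives the same grasp; the last joint's range is limited). The gripper opens to 88 mm and grips with 3 to 60 N. Pads are 19 mm wide; open, the fingers measure 130 mm over their backs; the gripper's body (78 mm by 193 mm) begins 47 mm behind the grasp point.
Start: joints at [-53.222, 20.546, 0.682, 0, -70.136, -16.507], TCP at [0.234, -0.633, 0.249] pointing down, gripper open.
Joint ranges: [-176.03, 176.03], [-82.01, 121.73], [-58.28, 71.71], [-173.87, 95.51], [-174.79, -0.11], [-173.66, 173.66]. Speed limits (degrees/s): [136.94, 136.94, 172.46, 180, 180, 180].

### API

Orientations are given as [roll, pitch, yaw] about the fixed x, y, z axes, in that order (R = Rz(yaw) Ry(pitch) Rx(roll)).
In Python, from plant import get_state, cams, r gives the robot as it stands.
- The arm moves only by the tool apply_moves, never from a script. Its argument "targets" is a list of rows, each an object with "dp": the shift along the world's x, y, z in m, a list of three; "yaw": the turn about the world's z in degrees. In form: [{"dp": [x, y, z], "yaw": yaw}, ...]. A call has 1 to 20 rows; each row is the pose to reach, as a shift and turn from the pose commanded when the call began; what a row does not reach only later rows make up. A row lasts 1/12 s, in which the tool goes at most 41.7 mm and 7.16 degrees, less where a joint would pass 70% of its speed; a pose out of reach is approached as far as the arm can. A call with a gripper value outside its range is refused whole. "grip" is the gripper command: -1 is fully open, 1 is shut, values between are in proportion, set as the call begins (left out, the last holds). The fingers move at their own pace and stop on an object; "squeeze" is the grip in N (left out, the last holds). Time passes only in rows, so rows that repeat a pose let the fingers close. It gives the time, the measured TCP pose, the force, the opening and the grip force at its end, in the units of the state.
- get_state(): the state, without advancing time (a new reading comes with each control period).
- cams.capture(name): name is "side" or "top"; returns a dict with "image" (400x640x3 uint8, red, green, blue), "range_z" (400x640 float32, m along the optical axis (not along the pixel's ray), 0 where there is no reading), "fx", "fy", "cx", "cy" (pixels), "k1" (the pictures are not rectified: a ray, as slopes to the right and down, at radius r is drawn at 1 + k1 r^2 times it, then the intrinsics apply), "R" (3x3) and "t" (3): a world point X has camera coordinates R X + t. Camera axes: x right, y down, z forward; pixel columns grow to the right and rows downward; lengths in m; the calibration is good to about 2 mm. A picture is of the moment at which its call begins.
- r.close_job(): hands the job in; it is judged then, once.
The state is a dict: "time_s": time; "joints": joint angles; "qd": joint speeds; "joint_torque": joint torques, N m; "tcp_pos": TCP position; "eef_rot": TCP orientation; "contact_force": force on the tool from outside, world axes, zero at the start; "moment": the same for the moment, N m; "gripper_width": finger opening in m; "gripper_force": force on a finger pad.
Only numpy, scipy, OpenCV 4.12 (cv2) and the standard library are available. Lean on these libraries where they do the work, as an engineer would, in place of code of your own. Each camera call takes 0.05 s, during which the arm holds its last target. There are 200 camera calls.

### The job

On the lens jig, push the larger of the two round lens blanks straight across to the long rail with the fingertips, then keep it against the rail and slide it along, past the open bolt, into the corner pocket until it is fully home against both the rail and the end stop. Then push the bolt's upright tab all the way forward so the bolt shuts behind the blank, and back away. Never pick the blank up, and leave the small blank and everything else undisturbed.

Things in the scene. Friction and masses are not known exactly. Their poses are not given: they have to be found in the camera images.
- jig: Fixed lens jig; origin under its centre, at table level. Grey deck 230 mm (x) by 360 mm (y), top 8 mm above the table. Jig axes: x across to the rail, y along it to the end stop. Apart from rail, stop, lip, bolt guides and the loose things listed, the deck is clear. Two bolt guides, 12 mm high above the deck, flank the bolt from x = -105 to -40 mm, y = +64 to +98 mm.
- rail (a point): Middle of the top of the rail's inner face, at jig x = +75, y = 0, 14 mm above the deck. The straight aluminium rail runs the length of the deck along jig y; the blank slides along this face, towards +y.
- pocket (a point): Centre of the corner pocket, on the deck: where the large blank's origin is when home (jig x = +45, y = +120 mm). The rail is 30 mm away on +x, the end stop 30 mm away on +y; a lip parallel to the rail, 10 mm thick, is 34 mm away on -x, reaching from the stop to 5 mm past this point. All 14 mm high. The mouth faces -y.
- large_blank: The larger lens blank: a loose pale round disc, 60 mm in diameter, 12 mm thick at the edge with a slight crown (15 mm at the middle), 30 to 70 g, polished and slippery (friction about 0.25). It lies flat on the jig's deck, away from the rail. Origin: centre of its underside.
- small_blank: The smaller lens blank, to be left alone: the same pale disc but 42 mm in diameter, lying flat on the deck. Origin: centre of its underside.
- bolt (a joint): Travel (m) of the flat steel slide bolt along jig +x, at jig y = +81 mm: 0 = open (nose at jig x = -30 mm, clear of the blank's way), 0.065 = fully shut (nose at x = +35 mm, 3 mm behind a blank that is home). Bolt 12 mm wide, top 10 mm above the deck, round nose; about 1.5 N friction, stays where left. It may start up to 8 mm forward.
- bolt_tab (a point): Centre of the top of the bolt's upright black tab: 20 mm wide (jig y), 10 mm thick (jig x), standing on the bolt 22 mm behind its nose, from 10 mm to 42 mm above the deck. It moves with the bolt, at jig x = -52 mm when open and +13 mm when shut.
- spacer: Bystander on the deck: black ring 32 mm across, 14 mm high, near the deck's -x, +y corner. Origin: centre of its underside.
- case: Bystander beside the jig's -y side: round blue ribbed box, 95 mm across, 45 mm high. Origin: centre of its underside.
- bottle: Bystander near the jig's +x, -y corner: white bottle, 52 mm across, 150 mm high. Origin: centre of its underside.
- tape: Bystander beside the jig's +y side: white roll, 72 mm across, 22 mm high. Origin: centre of its underside.
- torch: Bystander beyond the rail (+x side): pen torch 115 mm long, 12 mm thick, lying flat with its length along its own x. Origin: its middle, at table level.
- trial_frame: Bystander beyond the rail (+x side): spectacle trial frame lying flat, 125 mm wide along its own y, arms to its +x, 10 mm high. Origin: under the bridge.
Mind the look-alikes: they are no part of the job. Leave any blue or turquoise look-alike of the large_blank alone.

How it is judged (in metres and radians):
On the way, in this order (a step that is already met when the one before it is completed fails the run):
1. the large blank lies against the rail, short of the bolt (x of large_blank in the frame of jig above 0.041 m and y of large_blank in the frame of jig below 0.075 m), for 0.05 s.
2. the large blank is fully home against rail and end stop (x of large_blank in the frame of jig above 0.042 m and y of large_blank in the frame of jig above 0.117 m), for 0.2 s.
At the end, for the whole second after the job is handed in: The large blank lies flat and at rest in the corner pocket, within 3 mm of both the rail and the end stop; the bolt is shut to within 5 mm of its full travel; every other loose thing is within 15 mm of where it started (all of step 2 and z of large_blank in the frame of jig between 0.005 and 0.011 m and angle between large_blank's own z axis and vertical below 0.1 rad and linear speed of large_blank below 0.01 m/s and value of joint bolt above 0.06 m and distance of each of small_blank, spacer, case, bottle, tape, torch, trial_frame from where it was at the start of the episode below 0.015 m); the robot touches nothing.
It fails at once if the large blank is lifted: its centre more than 8 mm off the deck, or tipped by more than 0.35 rad (z of large_blank in the frame of jig above 0.016 m or angle between large_blank's own z axis and vertical above 0.35 rad).
It fails at once if the large blank goes past the bolt more than 10 mm away from the rail (x of large_blank in the frame of jig below 0.035 m and y of large_blank in the frame of jig above 0.075 m).
It fails at once if another loose thing is moved by more than 15 mm (distance of any of small_blank, spacer, case, bottle, tape, torch, trial_frame from where it was at the start of the episode above 0.015 m).
It also fails if it takes over 64 s, if anything falls off the work surface, if the arm or the gripper's body presses on something with over 40 N, if the wrist force passes 120 N, or if a joint passes its speed limit or range.

## Working session

There is one attempt and no reset: what is moved stays moved. The work goes in short steps, Python scripts to look and compute and a tool call to move; the robot and the scene stay as the last step left them, time stands still between calls to the robot, and variables do not carry over. Pictures are saved under pics/ and viewed, at most 12 in all, crops included, and the job is handed in when it is done.

Besides the shell and the picture viewer there is one more tool, called by a JSON object that holds its "op" and its "data", one argument or row to a line. apply_moves: Moves the arm, as the interface text tells. Its arguments: {"type":"object","properties":{"targets":{"type":"array","items":{"type":"object","properties":{"dp":{"type":"array","items":{"type":"number"}},"yaw":{"type":"number"}}}},"grip":{"type":"number"},"squeeze":{"type":"number"}},"required":["targets"]}

```bash
mkdir -p pics; cat > h.py <<'E'
import numpy as np, cv2
from plant import get_state, cams, r
def cap(n,save=None):
    c=cams.capture(n)
    if save: cv2.imwrite('pics/'+save,cv2.cvtColor(c['image'],cv2.COLOR_RGB2BGR))
    return c
def K(c): return np.array([[c['fx'],0,c['cx']],[0,c['fy'],c['cy']],[0,0,1.]])
def D(c): return np.array([c['k1'],0,0,0.])
def rays(c,uv):
    p=cv2.undistortPoints(np.array(uv,float).reshape(-1,1,2),K(c),D(c)).reshape(-1,2)
    return np.c_[p,np.ones(len(p))]
def onplane(c,uv,z):
    R=np.array(c['R']);t=np.array(c['t']);d=rays(c,uv)@R; o=-R.T@t
    return o+d*((z-o[2])/d[:,2])[:,None]
def cloud(c):
    v,u=np.mgrid[0:400,0:640]; P=rays(c,np.stack([u.ravel(),v.ravel()],1))*c['range_z'].reshape(-1,1)
    return ((P-np.array(c['t']))@np.array(c['R'])).reshape(400,640,3)
def proj(c,X):
    return cv2.projectPoints(np.array(X,float).reshape(-1,1,3),cv2.Rodrigues(np.array(c['R']))[0],np.array(c['t'],float),K(c),D(c))[0].reshape(-1,2)
E
python3 - <<'E'
from h import *
for n in('top','side'):
    c=cap(n,n+'1.png'); print(n,c['R'],c['t'],c['fx'],c['k1'])
print(get_state())
E
```

```text
top [[-0.02448104 -0.99928608 -0.02877521]
 [-0.99690643  0.02655295 -0.07397636]
 [ 0.07468762  0.02687517 -0.99684476]] [0.04220396 0.55078926 0.94024535] 381.2181397103838 0.03097536269769519
side [[-0.91162977 -0.41085429  0.01139815]
 [-0.2613634   0.55808119 -0.78754971]
 [ 0.31720708 -0.72093282 -0.61614571]] [0.50922597 0.19065624 0.65846552] 397.19601886893315 0.004882561288182854
{'time_s': 0.1, 'joints': array([-5.32223079e+01,  2.05864107e+01,  6.37617590e-01, -1.69514210e-02,
       -7.01379842e+01, -1.65081371e+01]), 'qd': array([ 0.00586093, -0.09845545,  0.13424437,  0.07899011, -0.02635232,
       -0.01496383]), 'joint_torque': array([-1.26188821e-03, -5.84164310e+01,  2.93749791e+01,  7.01554924e+00,
        1.01432964e-02, -5.50372965e-05]), 'tcp_pos': array([ 0.23367648, -0.63280447,  0.24771856]), 'eef_rot': array([ 1.79912271e+02, -9.38064033e-03, -1.59736209e+02]), 'contact_force': array([-0.33670214,  0.09821592,  0.13995001]), 'moment': array([ 0.00409111, -0.0036591 ,  0.02739886]), 'gripper_force': 0.0, 'gripper_width': 0.08753801296098727}
```

View pics/top1.png

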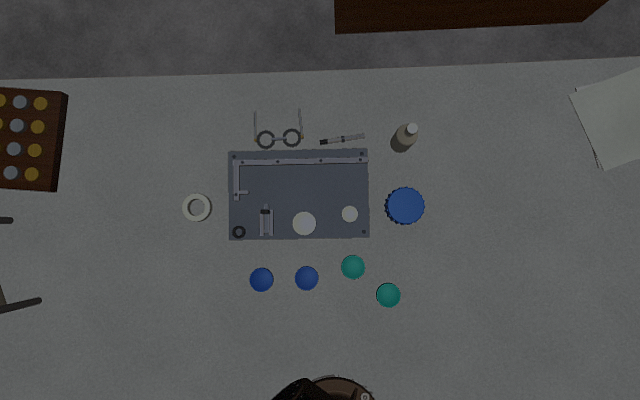

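View pics/side1.png

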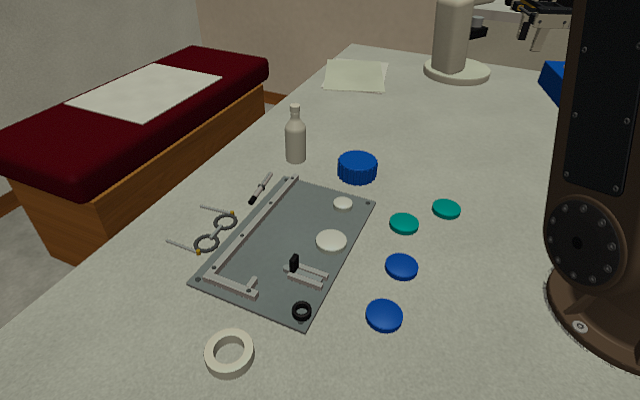

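Top view: jig spans about (229,150)-(369,240) with rail at the top (world +x) and the end stop on the left (+y). The large blank is at (304,223), the small one at (350,214), the bolt tab at (265,211) and the spacer at (239,232). The blue and turquoise discs lie off the jig.

```bash
cat >> h.py <<'E'
def jigfit(c):
    im=c['image'].astype(int); hsv=cv2.cvtColor(c['image'],cv2.COLOR_RGB2HSV)
    return hsv
E
python3 - <<'E'
from h import *
c=cap('top'); im=c['image']
for p in [(290,190),(330,200),(270,260),(230,200),(220,170),(304,223),(350,214),(300,161),(265,211)]: print(p,im[p[1],p[0]],cloud(c)[p[1],p[0]].round(3))
big=cv2.resize(im[140:250,215:380],None,fx=4.8,fy=4.8,interpolation=cv2.INTER_CUBIC)
big=np.clip(big.astype(float)*1.6,0,255).astype(np.uint8)
cv2.imwrite('pics/crop1.png',big[...,::-1])
# blanks
m=((im.min(2)>125)).astype(np.uint8); 
n,l,s,ce=cv2.connectedComponentsWithStats(m)
for i in range(1,n):
    if 20<s[i][4]<2000 and 215<ce[i][0]<380 and 140<ce[i][1]<250: print(s[i],ce[i],onplane(c,[ce[i]],.022).round(4))
E
```

```text
(290, 190) [63 66 77] [0.581 0.098 0.008]
(330, 200) [58 63 72] [ 0.553 -0.004  0.005]
(270, 260) [94 96 97] [ 0.403  0.154 -0.003]
(230, 200) [59 62 72] [0.559 0.252 0.01 ]
(220, 170) [89 92 92] [ 0.64   0.281 -0.003]
(304, 223) [113 116 124] [0.495 0.063 0.023]
(350, 214) [113 117 124] [ 0.515 -0.053  0.021]
(300, 161) [87 88 96] [0.653 0.07  0.024]
(265, 211) [31 31 33] [0.526 0.156 0.052]
```

View pics/crop1.png

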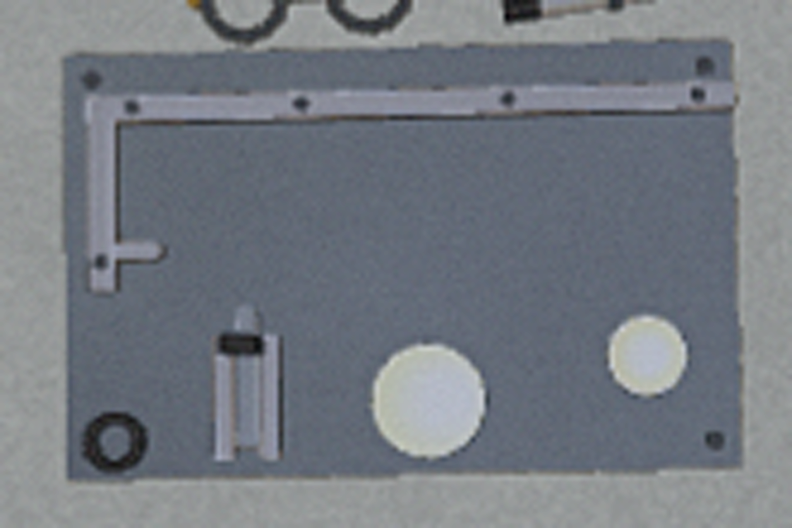

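```bash
cat > j.py <<'E'
from h import *
c=cap('top')
f=lambda p:(np.array(p,float)+.5)/4.8-.5+[215,140]
cor=onplane(c,f([(63,56),(733,39),(743,467),(68,480)]),.008)   # jig (+x+y),(+x-y),(-x-y),(-x+y)
J=np.array([[.115,.18],[.115,-.18],[-.115,-.18],[-.115,.18]])
A=J-J.mean(0);B=cor[:,:2]-cor[:,:2].mean(0)
th=np.arctan2((A[:,0]*B[:,1]-A[:,1]*B[:,0]).sum(),(A*B).sum()); o=cor[:,:2].mean(0)
Rj=np.array([[np.cos(th),-np.sin(th)],[np.sin(th),np.cos(th)]])
print('jig',o,np.degrees(th),'res',((J@Rj.T+o)-cor[:,:2]).round(4).tolist())
tj=lambda p:(np.array(p)-o)@Rj
for n,p,z in[('large',(428,400),.022),('small',(647,355),.021),('tab',(241,343),.05),('rail1',(118,122),.022),('rail2',(733,108),.022),('stop',(117,180),.022),('spacer',(115,441),.02),('nose',(246,308),.018),('lipend',(166,250),.022)]:
    w=onplane(c,f([p]),z)[:,:2]; print(n,w.round(4),tj(w).round(4))
E
python3 j.py
```

```text
jig [0.57133201 0.07757007] -0.2455398573762927 res [[0.0009, -0.0006], [0.001, 0.0003], [-0.0009, -0.0012], [-0.0011, 0.0014]]
large [[0.4955 0.0635]] [[-0.0758 -0.0144]]
small [[ 0.5161 -0.0515]] [[-0.0547 -0.1293]]
tab [[0.5264 0.1566]] [[-0.0452  0.0788]]
rail1 [[0.6469 0.225 ]] [[0.075  0.1477]]
rail2 [[ 0.6449 -0.1005]] [[ 0.0743 -0.1778]]
stop [[0.6159 0.2258]] [[0.044  0.1485]]
spacer [[0.4782 0.2286]] [[-0.0938  0.1506]]
nose [[0.5465 0.159 ]] [[-0.0252  0.0813]]
lipend [[0.578  0.2002]] [[0.0061 0.1227]]
```

{"op": "apply_moves", "data": {
  "targets": [
    {"dp":[0.02,0.035,0],"yaw":-3},
    {"dp":[0.04,0.07,0],"yaw":-6},
    {"dp":[0.06,0.105,0],"yaw":-9},
    {"dp":[0.08,0.14,0],"yaw":-12},
    {"dp":[0.1,0.175,0],"yaw":-15},
    {"dp":[0.12,0.21,0],"yaw":-18},
    {"dp":[0.14,0.245,0],"yaw":-20.3},
    {"dp":[0.155,0.28,0],"yaw":-20.3},
    {"dp":[0.165,0.315,0],"yaw":-20.3},
    {"dp":[0.175,0.35,0],"yaw":-20.3},
    {"dp":[0.185,0.385,0],"yaw":-20.3},
    {"dp":[0.195,0.42,0],"yaw":-20.3},
    {"dp":[0.2,0.455,0],"yaw":-20.3},
    {"dp":[0.205,0.49,0],"yaw":-20.3},
    {"dp":[0.21,0.53,0],"yaw":-20.3},
    {"dp":[0.21,0.57,0],"yaw":-20.3},
    {"dp":[0.21,0.61,0],"yaw":-20.3},
    {"dp":[0.211,0.65,0],"yaw":-20.3},
    {"dp":[0.211,0.68,0],"yaw":-20.3},
    {"dp":[0.211,0.696,0],"yaw":-20.3}
  ],
  "grip": 0.318
}}

```text
time_s: 1.87
tcp_pos: [0.4447, 0.0657, 0.2488]
eef_rot: [180.0, 0.0, -179.9]
contact_force: [1.4, -0.0, -0.9]
gripper_width: 0.0297
gripper_force: 0.0
```

{"op": "apply_moves", "data": {
  "targets": [
    {"dp":[0,0,-0.03]},
    {"dp":[0,0,-0.06]},
    {"dp":[0,0,-0.09]},
    {"dp":[0,0,-0.12]},
    {"dp":[0,0,-0.14]},
    {"dp":[0,0,-0.16]},
    {"dp":[0,0,-0.16]},
    {"dp":[0,0,-0.16]},
    {"dp":[0,0,-0.16]}
  ]
}}

```text
$.targets[0]: bad value
```

Yaw is required in each row.

{"op": "apply_moves", "data": {
  "targets": [
    {"dp":[0,0,-0.03],"yaw":0},
    {"dp":[0,0,-0.06],"yaw":0},
    {"dp":[0,0,-0.09],"yaw":0},
    {"dp":[0,0,-0.12],"yaw":0},
    {"dp":[0,0,-0.14],"yaw":0},
    {"dp":[0,0,-0.16],"yaw":0},
    {"dp":[0,0,-0.16],"yaw":0},
    {"dp":[0,0,-0.16],"yaw":0},
    {"dp":[0,0,-0.16],"yaw":0}
  ]
}}

```text
time_s: 2.62
tcp_pos: [0.4455, 0.0631, 0.0895]
eef_rot: [180.0, 0.1, 180.0]
contact_force: [0.2, 0.4, 0.3]
gripper_width: 0.0297
gripper_force: 0.0
```

```bash
python3 - <<'E'
from h import *
s=get_state();print(s['tcp_pos'],s['eef_rot'],s['contact_force'])
c=cap('side')
big=cv2.resize(c['image'][170:320,270:480],None,fx=3.8,fy=3.8,interpolation=cv2.INTER_CUBIC)
cv2.imwrite('pics/s2.png',big[...,::-1])
E
```

```text
[0.44547656 0.06311364 0.08954593] [1.79983964e+02 5.47394415e-02 1.79990284e+02] [0.20743898 0.43565182 0.28060663]
```

View pics/s2.png

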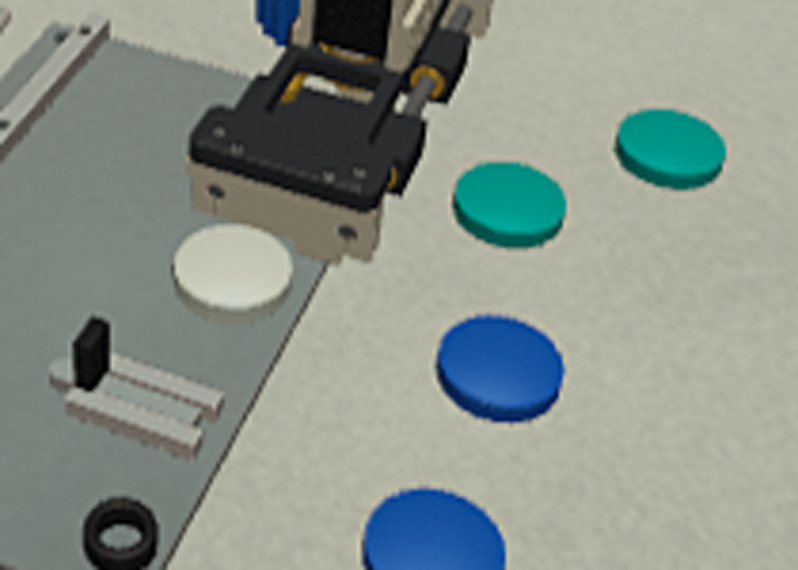

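```bash
python3 - <<'E'
from h import *
c=cap('side')
T=np.array([.4455,.0631,.0895])
for n,d in dict(tipN=[.0095,.036,-.022],tipN2=[-.0095,.036,-.022],body=[.039,.0965,.044],body2=[-.039,.0965,.044],far=[.0095,-.036,-.022]).items():
    p=proj(c,T+np.array(d))[0]; print(n,((p-[270,170])*3.8).round())
for p in [(230,235),(350,230),(280,170),(270,240)]:
    q=(int(p[0]/3.8+270),int(p[1]/3.8+170)); print(p,cloud(c)[q[1],q[0]].round(3))
E
```

```text
tipN [289. 264.]
tipN2 [328. 276.]
body [178. 220.]
body2 [360. 277.]
far [341. 171.]
(230, 235) [0.506 0.046 0.023]
(350, 230) [0.415 0.151 0.149]
(280, 170) [0.444 0.157 0.175]
(270, 240) [0.484 0.041 0.022]
```

{"op": "apply_moves", "data": {
  "targets": [
    {"dp":[0,0,-0.02],"yaw":0},
    {"dp":[0,0,-0.035],"yaw":0},
    {"dp":[0,0,-0.045],"yaw":0},
    {"dp":[0,0,-0.05],"yaw":0},
    {"dp":[0,0,-0.0555],"yaw":0},
    {"dp":[0,0,-0.0555],"yaw":0},
    {"dp":[0,0,-0.0555],"yaw":0}
  ]
}}

```text
time_s: 3.3
tcp_pos: [0.4452, 0.063, 0.0335]
eef_rot: [180.0, 0.0, 180.0]
contact_force: [0.6, -0.4, -0.0]
gripper_width: 0.03
gripper_force: 0.0
```

{"op": "apply_moves", "data": {
  "targets": [
    {"dp":[0.003,0,0],"yaw":0},
    {"dp":[0.006,0,0],"yaw":0},
    {"dp":[0.009,0,0],"yaw":0},
    {"dp":[0.012,0,0],"yaw":0},
    {"dp":[0.016,0,0],"yaw":0},
    {"dp":[0.02,0,0],"yaw":0},
    {"dp":[0.024,0,0],"yaw":0},
    {"dp":[0.028,0,0],"yaw":0},
    {"dp":[0.032,0,0],"yaw":0},
    {"dp":[0.036,0,0],"yaw":0},
    {"dp":[0.04,0,0],"yaw":0},
    {"dp":[0.044,0,0],"yaw":0},
    {"dp":[0.048,0,0],"yaw":0},
    {"dp":[0.052,0,0],"yaw":0},
    {"dp":[0.055,0,0],"yaw":0},
    {"dp":[0.058,0,0],"yaw":0},
    {"dp":[0.06,0,0],"yaw":0},
    {"dp":[0.06,0,0],"yaw":0}
  ]
}}

```text
time_s: 4.8
tcp_pos: [0.5053, 0.0629, 0.0331]
eef_rot: [180.0, 0.0, 180.0]
contact_force: [-0.3, 0.1, -0.2]
gripper_width: 0.03
gripper_force: 0.0
```

```bash
python3 - <<'E'
from h import *
c=cap('side')
big=cv2.resize(c['image'][170:320,220:430],None,fx=3.8,fy=3.8,interpolation=cv2.INTER_CUBIC)
cv2.imwrite('pics/s3.png',big[...,::-1])
E
```

```text
(no output)
```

View pics/s3.png

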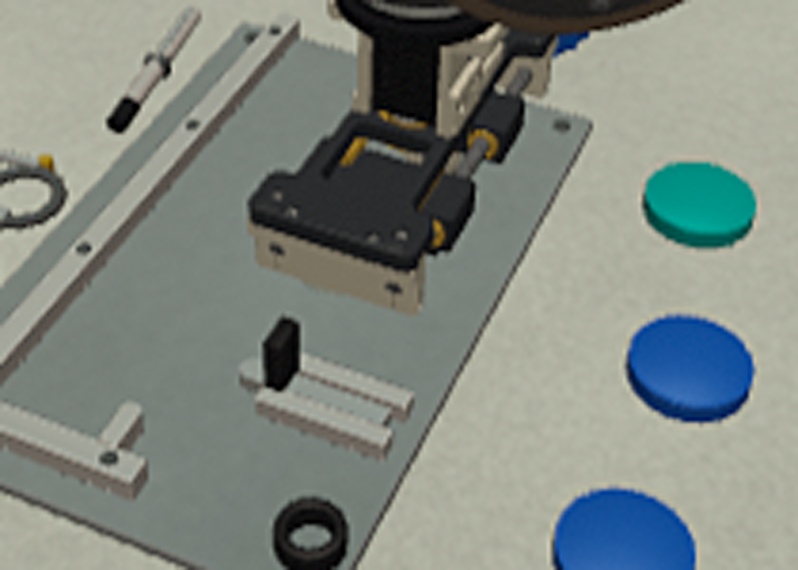

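The blank is hidden under the gripper body, as expected. The bolt and spacer have not moved. I'll continue pushing to the rail.

{"op": "apply_moves", "data": {
  "targets": [
    {"dp":[0.003,0,0],"yaw":0},
    {"dp":[0.006,0,0],"yaw":0},
    {"dp":[0.01,0,0],"yaw":0},
    {"dp":[0.014,0,0],"yaw":0},
    {"dp":[0.018,0,0],"yaw":0},
    {"dp":[0.022,0,0],"yaw":0},
    {"dp":[0.026,0,0],"yaw":0},
    {"dp":[0.03,0,0],"yaw":0},
    {"dp":[0.034,0,0],"yaw":0},
    {"dp":[0.038,0,0],"yaw":0},
    {"dp":[0.042,0,0],"yaw":0},
    {"dp":[0.046,0,0],"yaw":0},
    {"dp":[0.05,0,0],"yaw":0},
    {"dp":[0.054,0,0],"yaw":0},
    {"dp":[0.057,0,0],"yaw":0},
    {"dp":[0.06,0,0],"yaw":0},
    {"dp":[0.063,0,0],"yaw":0},
    {"dp":[0.065,0,0],"yaw":0},
    {"dp":[0.065,0,0],"yaw":0}
  ]
}}

```text
time_s: 6.43
tcp_pos: [0.5703, 0.0629, 0.033]
eef_rot: [180.0, 0.0, 180.0]
contact_force: [0.0, 1.3, 0.2]
gripper_width: 0.0299
gripper_force: 0.0
```

{"op": "apply_moves", "data": {
  "targets": [
    {"dp":[0.001,0,0],"yaw":0},
    {"dp":[0.002,0,0],"yaw":0},
    {"dp":[0.003,0,0],"yaw":0},
    {"dp":[0.004,0,0],"yaw":0},
    {"dp":[0.005,0,0],"yaw":0},
    {"dp":[0.006,0,0],"yaw":0}
  ]
}}

```text
time_s: 6.93
tcp_pos: [0.5759, 0.0628, 0.0331]
eef_rot: [180.0, 0.0, 180.0]
contact_force: [0.5, -0.2, 0.2]
gripper_width: 0.03
gripper_force: 0.1
```

{"op": "apply_moves", "data": {
  "targets": [
    {"dp":[0.001,0,0],"yaw":0},
    {"dp":[0.002,0,0],"yaw":0},
    {"dp":[0.002,0,0],"yaw":0}
  ]
}}

```text
time_s: 7.18
tcp_pos: [0.5781, 0.0628, 0.0331]
eef_rot: [180.0, 0.0, 180.0]
contact_force: [-0.4, -0.2, 0.3]
gripper_width: 0.03
gripper_force: 0.0
```

{"op": "apply_moves", "data": {
  "targets": [
    {"dp":[0.001,0,0],"yaw":0},
    {"dp":[0.002,0,0],"yaw":0},
    {"dp":[0.003,0,0],"yaw":0},
    {"dp":[0.003,0,0],"yaw":0}
  ]
}}

```text
time_s: 7.52
tcp_pos: [0.5811, 0.0629, 0.0331]
eef_rot: [180.0, 0.0, 180.0]
contact_force: [-1.2, -0.6, -0.4]
gripper_width: 0.0297
gripper_force: 0.0
```

```bash
python3 - <<'E'
from h import *
c=cap('top')
print(proj(c,[.616,.063,.022]))
x,y=proj(c,[.616,.063,.022])[0].astype(int)
cv2.imwrite('pics/t4.png',cv2.resize(c['image'][130:260,210:390],None,fx=4,fy=4,interpolation=cv2.INTER_CUBIC)[...,::-1])
E
```

```text
[[302.94605972 175.29577453]]
```

View pics/t4.png

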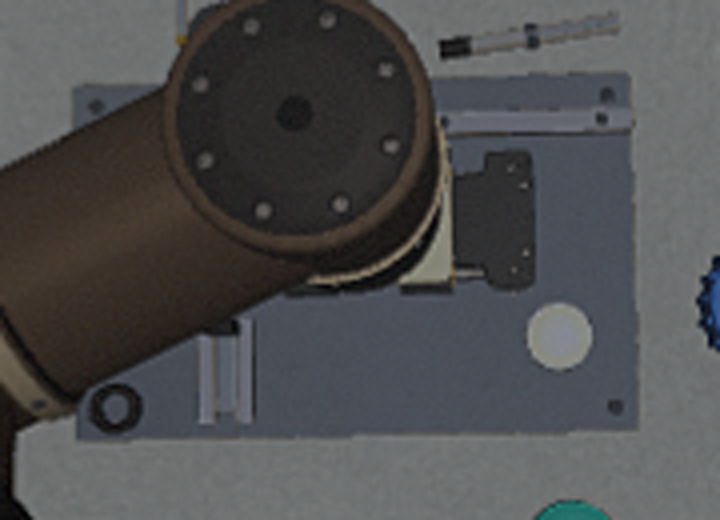

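The arm hides the blank from above, and the small blank at (560,336) has not moved. I'll press slowly until I feel the rail.

{"op": "apply_moves", "data": {
  "targets": [
    {"dp":[0.0007,0,0],"yaw":0},
    {"dp":[0.0015,0,0],"yaw":0},
    {"dp":[0.0015,0,0],"yaw":0},
    {"dp":[0.0015,0,0],"yaw":0}
  ]
}}

```text
time_s: 7.9
tcp_pos: [0.5824, 0.0628, 0.0331]
eef_rot: [180.0, 0.0, 180.0]
contact_force: [-0.2, -0.3, -0.1]
gripper_width: 0.0296
gripper_force: 0.0
```

{"op": "apply_moves", "data": {
  "targets": [
    {"dp":[0.001,0,0],"yaw":0},
    {"dp":[0.002,0,0],"yaw":0},
    {"dp":[0.002,0,0],"yaw":0}
  ]
}}

```text
time_s: 8.15
tcp_pos: [0.5833, 0.0626, 0.0328]
eef_rot: [-180.0, -0.1, 180.0]
contact_force: [-6.3, -0.1, 2.5]
gripper_width: 0.03
gripper_force: 2.6
```

{"op": "apply_moves", "data": {
  "targets": [
    {"dp":[0.001,0,0],"yaw":0},
    {"dp":[0.001,0,0],"yaw":0}
  ]
}}

```text
time_s: 8.32
tcp_pos: [0.5835, 0.0625, 0.0326]
eef_rot: [-180.0, -0.2, 179.9]
contact_force: [-7.7, 1.1, 4.4]
gripper_width: 0.0303
gripper_force: 4.1
```

Contact with the rail is firm at about 8 N. I'll back off, lift, turn and close the fingers behind the blank.

{"op": "apply_moves", "data": {
  "targets": [
    {"dp":[-0.003,0,0],"yaw":0},
    {"dp":[-0.01,0,0],"yaw":0},
    {"dp":[-0.02,0,0],"yaw":0},
    {"dp":[-0.03,0,0],"yaw":0},
    {"dp":[-0.035,0,0.02],"yaw":0},
    {"dp":[-0.035,0,0.05],"yaw":0},
    {"dp":[-0.035,-0.01,0.07],"yaw":6},
    {"dp":[-0.03,-0.03,0.07],"yaw":12},
    {"dp":[-0.025,-0.05,0.07],"yaw":18},
    {"dp":[-0.02,-0.06,0.07],"yaw":24},
    {"dp":[-0.01,-0.07,0.07],"yaw":30},
    {"dp":[0,-0.07,0.07],"yaw":36},
    {"dp":[0.01,-0.07,0.07],"yaw":42},
    {"dp":[0.014,-0.07,0.07],"yaw":48},
    {"dp":[0.014,-0.07,0.07],"yaw":54},
    {"dp":[0.014,-0.07,0.07],"yaw":60},
    {"dp":[0.014,-0.07,0.07],"yaw":65},
    {"dp":[0.014,-0.07,0.07],"yaw":65},
    {"dp":[0.014,-0.07,0.07],"yaw":65}
  ]
}}

```text
time_s: 9.9
tcp_pos: [0.5988, -0.0071, 0.1032]
eef_rot: [-180.0, 0.0, -115.2]
contact_force: [-0.5, -1.3, -0.4]
gripper_width: 0.0302
gripper_force: 0.0
```

{"op": "apply_moves", "data": {
  "targets": [
    {"dp":[0,0,0],"yaw":0},
    {"dp":[0,0,0],"yaw":0},
    {"dp":[0,0,0],"yaw":0},
    {"dp":[0,0,0],"yaw":0},
    {"dp":[0,0,0],"yaw":0},
    {"dp":[0,0,0],"yaw":0}
  ],
  "grip": 1,
  "squeeze": 10
}}

```text
time_s: 10.4
tcp_pos: [0.5993, -0.0072, 0.103]
eef_rot: [180.0, -0.0, -115.0]
contact_force: [-0.7, 0.5, 1.1]
gripper_width: 0.0013
gripper_force: 0.0
```

```bash
python3 - <<'E'
from h import *
s=get_state();print(s['joints'].round(1))
c=cap('side')
x0,y0=220,170
cv2.imwrite('pics/s5.png',cv2.resize(c['image'][y0:y0+150,x0:x0+210],None,fx=3.8,fy=3.8,interpolation=cv2.INTER_CUBIC)[...,::-1])
for p in [(.616,.063,.023),(.616,.033,.02),(.616,.093,.02),(.586,.063,.02)]: print(((proj(c,p)[0]-[x0,y0])*3.8).round())
E
```

```text
[ 18.   21.  -19.5  -0.  -49.5 -43. ]
[211. 191.]
[238. 162.]
[183. 231.]
[262. 212.]
```

View pics/s5.png

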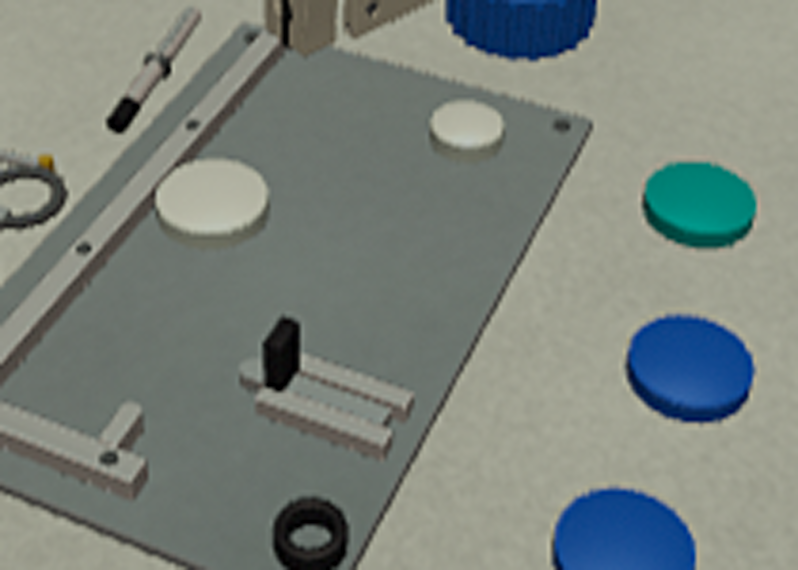

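The large blank is against the rail, centred at crop (211,192) and matching the projected position. The fingers are behind it at (300,20). I'll descend and slide it along.

{"op": "apply_moves", "data": {
  "targets": [
    {"dp":[0,0,-0.025],"yaw":0},
    {"dp":[0,0,-0.045],"yaw":0},
    {"dp":[0,0,-0.06],"yaw":0},
    {"dp":[0,0,-0.067],"yaw":0},
    {"dp":[0,0,-0.07],"yaw":0},
    {"dp":[0,0.005,-0.07],"yaw":0},
    {"dp":[0,0.011,-0.07],"yaw":0},
    {"dp":[0,0.017,-0.07],"yaw":0},
    {"dp":[0,0.022,-0.07],"yaw":0},
    {"dp":[0,0.026,-0.07],"yaw":0},
    {"dp":[0,0.029,-0.07],"yaw":0},
    {"dp":[0,0.032,-0.07],"yaw":0},
    {"dp":[0,0.035,-0.07],"yaw":0},
    {"dp":[0,0.038,-0.07],"yaw":0},
    {"dp":[0,0.041,-0.07],"yaw":0},
    {"dp":[0,0.044,-0.07],"yaw":0},
    {"dp":[0,0.047,-0.07],"yaw":0},
    {"dp":[0,0.05,-0.07],"yaw":0}
  ]
}}

```text
time_s: 11.95
tcp_pos: [0.5993, 0.043, 0.033]
eef_rot: [180.0, -0.0, -115.0]
contact_force: [0.1, 0.2, -0.2]
gripper_width: 0.0007
gripper_force: 0.3
```

{"op": "apply_moves", "data": {
  "targets": [
    {"dp":[0,0.004,0],"yaw":0},
    {"dp":[0,0.008,0],"yaw":0},
    {"dp":[0,0.012,0],"yaw":0},
    {"dp":[0,0.016,0],"yaw":0},
    {"dp":[0,0.02,0],"yaw":0},
    {"dp":[0,0.024,0],"yaw":0},
    {"dp":[0,0.027,0],"yaw":0},
    {"dp":[0,0.03,0],"yaw":0},
    {"dp":[0,0.03,0],"yaw":0}
  ]
}}

```text
time_s: 12.7
tcp_pos: [0.5995, 0.0735, 0.0331]
eef_rot: [-180.0, 0.0, -115.0]
contact_force: [0.1, -1.3, -0.0]
gripper_width: 0.0005
gripper_force: 0.0
```

```bash
python3 - <<'E'
from h import *
c=cap('side')
x0,y0=200,170
cv2.imwrite('pics/s6.png',cv2.resize(c['image'][y0:y0+150,x0:x0+210],None,fx=3.8,fy=3.8,interpolation=cv2.INTER_CUBIC)[...,::-1])
T=get_state()['tcp_pos']; print(T,((proj(c,[.616,T[1]+.0358,.023])[0]-[x0,y0])*3.8).round())
E
```

```text
[0.59943206 0.07319862 0.033059  ] [243. 246.]
```

View pics/s6.png

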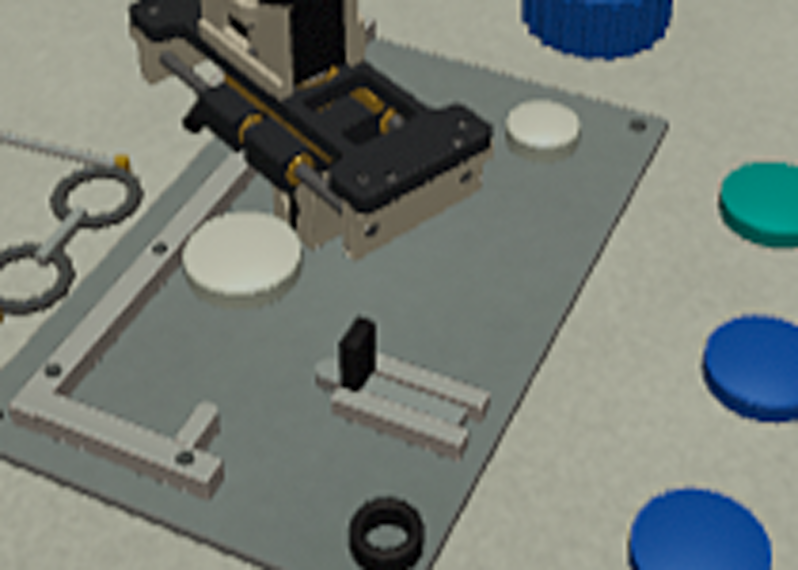

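The blank at (242,252) is against the rail and pushed as planned. The bolt and small blank have not moved.

{"op": "apply_moves", "data": {
  "targets": [
    {"dp":[0,0.003,0],"yaw":0},
    {"dp":[0,0.007,0],"yaw":0},
    {"dp":[0,0.011,0],"yaw":0},
    {"dp":[0,0.015,0],"yaw":0},
    {"dp":[0,0.019,0],"yaw":0},
    {"dp":[0,0.023,0],"yaw":0},
    {"dp":[0,0.027,0],"yaw":0},
    {"dp":[0,0.031,0],"yaw":0},
    {"dp":[0,0.035,0],"yaw":0},
    {"dp":[0,0.039,0],"yaw":0},
    {"dp":[0,0.043,0],"yaw":0},
    {"dp":[0,0.047,0],"yaw":0},
    {"dp":[0,0.051,0],"yaw":0},
    {"dp":[0,0.055,0],"yaw":0},
    {"dp":[0,0.059,0],"yaw":0},
    {"dp":[0,0.063,0],"yaw":0},
    {"dp":[0,0.067,0],"yaw":0},
    {"dp":[0,0.071,0],"yaw":0},
    {"dp":[0,0.075,0],"yaw":0},
    {"dp":[0,0.078,0],"yaw":0}
  ]
}}

```text
time_s: 14.42
tcp_pos: [0.5993, 0.1513, 0.033]
eef_rot: [180.0, -0.0, -115.0]
contact_force: [0.9, -0.2, -0.2]
gripper_width: 0.0006
gripper_force: 0.2
```

{"op": "apply_moves", "data": {
  "targets": [
    {"dp":[0,0.001,0],"yaw":0},
    {"dp":[0,0.002,0],"yaw":0},
    {"dp":[0,0.003,0],"yaw":0},
    {"dp":[0,0.004,0],"yaw":0},
    {"dp":[0,0.004,0],"yaw":0}
  ]
}}

```text
time_s: 14.83
tcp_pos: [0.5993, 0.1549, 0.033]
eef_rot: [180.0, 0.0, -115.0]
contact_force: [-0.0, 0.0, 0.2]
gripper_width: 0.0005
gripper_force: 0.1
```

{"op": "apply_moves", "data": {
  "targets": [
    {"dp":[0,0.001,0],"yaw":0},
    {"dp":[0,0.002,0],"yaw":0},
    {"dp":[0,0.002,0],"yaw":0}
  ]
}}

```text
time_s: 15.08
tcp_pos: [0.5994, 0.1569, 0.0331]
eef_rot: [-180.0, 0.0, -115.0]
contact_force: [-1.1, -0.8, -0.1]
gripper_width: 0.0006
gripper_force: 0.2
```

{"op": "apply_moves", "data": {
  "targets": [
    {"dp":[0,0.001,0],"yaw":0},
    {"dp":[0,0.002,0],"yaw":0},
    {"dp":[0,0.002,0],"yaw":0}
  ]
}}

```text
time_s: 15.33
tcp_pos: [0.5994, 0.159, 0.033]
eef_rot: [-180.0, 0.0, -115.0]
contact_force: [-0.3, -0.5, -0.4]
gripper_width: -0.0
gripper_force: 0.1
```

{"op": "apply_moves", "data": {
  "targets": [
    {"dp":[0,0.001,0],"yaw":0},
    {"dp":[0,0.002,0],"yaw":0},
    {"dp":[0,0.002,0],"yaw":0}
  ]
}}

```text
time_s: 15.58
tcp_pos: [0.5994, 0.161, 0.0331]
eef_rot: [-180.0, 0.0, -115.0]
contact_force: [-0.4, 0.5, -0.5]
gripper_width: 0.0002
gripper_force: 0.1
```

{"op": "apply_moves", "data": {
  "targets": [
    {"dp":[0,0.001,0],"yaw":0},
    {"dp":[0,0.002,0],"yaw":0},
    {"dp":[0,0.002,0],"yaw":0}
  ]
}}

```text
time_s: 15.83
tcp_pos: [0.5991, 0.1625, 0.033]
eef_rot: [180.0, -0.1, -115.0]
contact_force: [-0.6, -1.8, 1.1]
gripper_width: 0.0003
gripper_force: 1.2
```

```bash
python3 - <<'E'
from h import *
c=cap('side')
x0,y0=190,190
cv2.imwrite('pics/s7.png',cv2.resize(c['image'][y0:y0+140,x0:x0+150],None,fx=4.2,fy=4.2,interpolation=cv2.INTER_CUBIC)[...,::-1])
for p in [(.617,.1976,.023),(.617,.1946,.023),(.617,.1976,.020)]:print(((proj(c,p)[0]-[x0,y0])*4.2).round())
E
```

```text
[202. 320.]
[206. 315.]
[203. 325.]
```

View pics/s7.png

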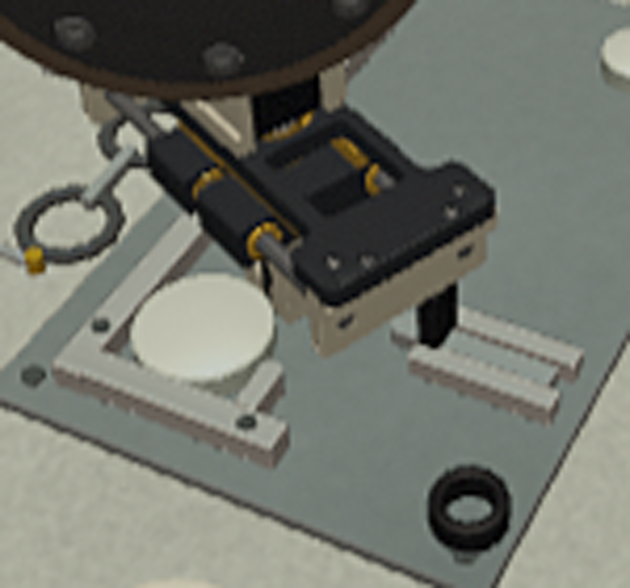

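The blank is seated in the corner at about (203,325), and contact is just starting. I'll press a little harder to seat it.

{"op": "apply_moves", "data": {
  "targets": [
    {"dp":[0,0.001,0],"yaw":0},
    {"dp":[0,0.002,0],"yaw":0},
    {"dp":[0,0.002,0],"yaw":0},
    {"dp":[0,0.002,0],"yaw":0}
  ]
}}

```text
time_s: 16.22
tcp_pos: [0.5985, 0.1631, 0.0329]
eef_rot: [179.9, -0.2, -115.1]
contact_force: [-0.7, -8.9, 1.7]
gripper_width: 0.0004
gripper_force: 3.9
```

{"op": "apply_moves", "data": {
  "targets": [
    {"dp":[0,-0.003,0],"yaw":0},
    {"dp":[0,-0.01,0],"yaw":0},
    {"dp":[0,-0.025,0],"yaw":0},
    {"dp":[0,-0.035,0.01],"yaw":0},
    {"dp":[0,-0.035,0.04],"yaw":0},
    {"dp":[0,-0.035,0.077],"yaw":0},
    {"dp":[-0.01,-0.035,0.077],"yaw":-6},
    {"dp":[-0.02,-0.035,0.077],"yaw":-12},
    {"dp":[-0.035,-0.03,0.077],"yaw":-18},
    {"dp":[-0.05,-0.025,0.077],"yaw":-24},
    {"dp":[-0.065,-0.02,0.077],"yaw":-30},
    {"dp":[-0.08,-0.015,0.077],"yaw":-36},
    {"dp":[-0.095,-0.01,0.077],"yaw":-42},
    {"dp":[-0.11,-0.0065,0.077],"yaw":-48},
    {"dp":[-0.114,-0.0065,0.077],"yaw":-54},
    {"dp":[-0.114,-0.0065,0.077],"yaw":-60},
    {"dp":[-0.114,-0.0065,0.077],"yaw":-65},
    {"dp":[-0.114,-0.0065,0.077],"yaw":-65},
    {"dp":[-0.114,-0.0065,0.077],"yaw":-65}
  ]
}}

```text
time_s: 17.8
tcp_pos: [0.4855, 0.1579, 0.1107]
eef_rot: [180.0, 0.0, -179.9]
contact_force: [-0.4, -0.2, 0.1]
gripper_width: 0.0002
gripper_force: 0.0
```

```bash
python3 - <<'E'
from h import *
print(get_state()['tcp_pos'])
c=cap('side'); C=cloud(c)
x0,y0=190,190
cv2.imwrite('pics/s8.png',cv2.resize(c['image'][y0:y0+140,x0:x0+190],None,fx=4.2,fy=4.2,interpolation=cv2.INTER_CUBIC)[...,::-1])
E
```

```text
[0.48554317 0.15787812 0.11071651]
```

View pics/s8.png

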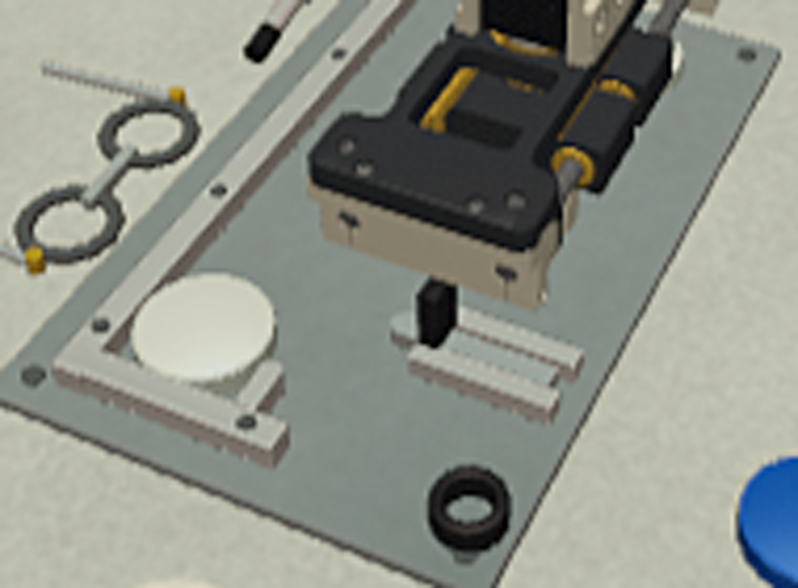

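The blank stayed home at (203,325), and the tab is undisturbed at (437,312). I'll lower behind the tab and push the bolt.

{"op": "apply_moves", "data": {
  "targets": [
    {"dp":[0,0,-0.025],"yaw":0},
    {"dp":[0,0,-0.045],"yaw":0},
    {"dp":[0,0,-0.055],"yaw":0},
    {"dp":[0,0,-0.06],"yaw":0},
    {"dp":[0,0,-0.06],"yaw":0},
    {"dp":[0.005,0,-0.06],"yaw":0},
    {"dp":[0.01,0,-0.06],"yaw":0},
    {"dp":[0.015,0,-0.06],"yaw":0},
    {"dp":[0.02,0,-0.06],"yaw":0},
    {"dp":[0.024,0,-0.06],"yaw":0},
    {"dp":[0.028,0,-0.06],"yaw":0},
    {"dp":[0.032,0,-0.06],"yaw":0},
    {"dp":[0.036,0,-0.06],"yaw":0},
    {"dp":[0.04,0,-0.06],"yaw":0}
  ]
}}

```text
time_s: 19.02
tcp_pos: [0.5255, 0.1582, 0.05]
eef_rot: [-180.0, -0.0, 180.0]
contact_force: [-1.0, -0.1, 1.6]
gripper_width: 0.0004
gripper_force: 0.8
```

{"op": "apply_moves", "data": {
  "targets": [
    {"dp":[0.004,0,0],"yaw":0},
    {"dp":[0.008,0,0],"yaw":0},
    {"dp":[0.012,0,0],"yaw":0},
    {"dp":[0.016,0,0],"yaw":0},
    {"dp":[0.02,0,0],"yaw":0},
    {"dp":[0.024,0,0],"yaw":0},
    {"dp":[0.028,0,0],"yaw":0},
    {"dp":[0.032,0,0],"yaw":0},
    {"dp":[0.036,0,0],"yaw":0},
    {"dp":[0.039,0,0],"yaw":0},
    {"dp":[0.041,0,0],"yaw":0},
    {"dp":[0.041,0,0],"yaw":0}
  ]
}}

```text
time_s: 20.02
tcp_pos: [0.567, 0.1585, 0.05]
eef_rot: [180.0, 0.0, 180.0]
contact_force: [0.4, -0.1, 0.5]
gripper_width: 0.0006
gripper_force: 0.1
```

{"op": "apply_moves", "data": {
  "targets": [
    {"dp":[0.001,0,0],"yaw":0},
    {"dp":[0.002,0,0],"yaw":0},
    {"dp":[0.003,0,0],"yaw":0},
    {"dp":[0.003,0,0],"yaw":0}
  ]
}}

```text
time_s: 20.35
tcp_pos: [0.5695, 0.1585, 0.0501]
eef_rot: [180.0, 0.0, 180.0]
contact_force: [-0.9, 0.5, -0.7]
gripper_width: 0.0002
gripper_force: 0.5
```

{"op": "apply_moves", "data": {
  "targets": [
    {"dp":[0.001,0,0],"yaw":0},
    {"dp":[0.002,0,0],"yaw":0},
    {"dp":[0.002,0,0],"yaw":0}
  ]
}}

```text
time_s: 20.6
tcp_pos: [0.5707, 0.1584, 0.05]
eef_rot: [-180.0, -0.1, 180.0]
contact_force: [-4.6, 2.5, 1.5]
gripper_width: 0.0008
gripper_force: 2.4
```

{"op": "apply_moves", "data": {
  "targets": [
    {"dp":[0.001,0,0],"yaw":0},
    {"dp":[0.002,0,0],"yaw":0},
    {"dp":[0.002,0,0],"yaw":0}
  ]
}}

```text
time_s: 20.85
tcp_pos: [0.5709, 0.1583, 0.05]
eef_rot: [-180.0, -0.2, 179.9]
contact_force: [-12.9, 4.5, 8.7]
gripper_width: 0.0002
gripper_force: 6.7
```

The bolt has hit its end stop at 13 N. I'll back away and check.

{"op": "apply_moves", "data": {
  "targets": [
    {"dp":[-0.004,0,0],"yaw":0},
    {"dp":[-0.015,0,0],"yaw":0},
    {"dp":[-0.035,0,0],"yaw":0},
    {"dp":[-0.05,0,0.02],"yaw":0},
    {"dp":[-0.055,0,0.05],"yaw":0},
    {"dp":[-0.06,-0.01,0.08],"yaw":0},
    {"dp":[-0.065,-0.04,0.1],"yaw":0},
    {"dp":[-0.07,-0.08,0.12],"yaw":0},
    {"dp":[-0.07,-0.12,0.14],"yaw":0},
    {"dp":[-0.07,-0.15,0.15],"yaw":0},
    {"dp":[-0.07,-0.19,0.15],"yaw":0},
    {"dp":[-0.07,-0.22,0.15],"yaw":0},
    {"dp":[-0.07,-0.22,0.15],"yaw":0},
    {"dp":[-0.07,-0.22,0.15],"yaw":0}
  ]
}}

```text
time_s: 22.02
tcp_pos: [0.503, -0.0632, 0.2003]
eef_rot: [180.0, 0.1, 179.8]
contact_force: [-0.4, 0.5, -0.7]
gripper_width: 0.0003
gripper_force: 0.0
```

```bash
python3 - <<'E'
from h import *
c=cap('side'); C=cloud(c)
x0,y0=190,170
cv2.imwrite('pics/s9.png',cv2.resize(c['image'][y0:y0+140,x0:x0+190],None,fx=4.2,fy=4.2,interpolation=cv2.INTER_CUBIC)[...,::-1])
print(((proj(c,[(.5843,.1585,.05),(.617,.1976,.023)])-[x0,y0])*4.2).round())
E
```

```text
[[313. 321.]
 [202. 404.]]
```

View pics/s9.png

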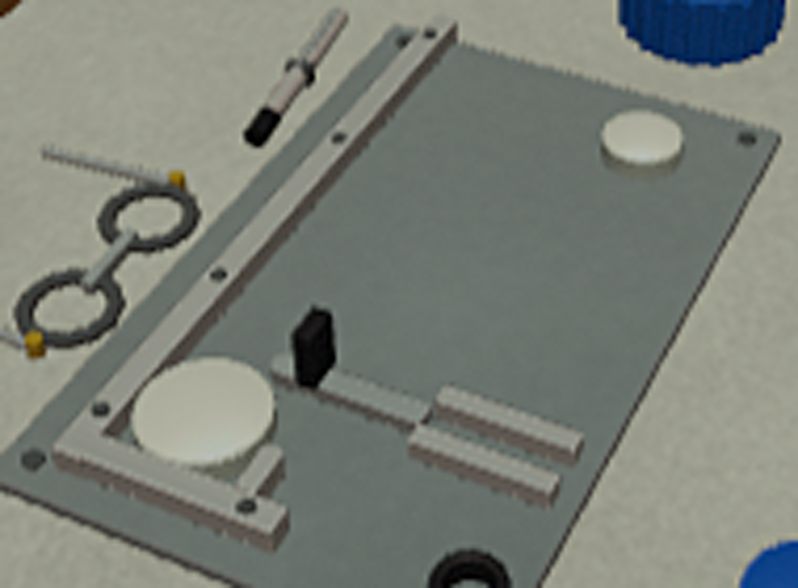

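The blank is home at (203,410). The tab is fully forward at (313,320), matching the projected shut position, and everything else is in place.

```bash
python3 -c "
from plant import r
print(r.close_job())"
```

```text
the job is handed in; nothing more can be done
None
```

The job is handed in: the last side view shows the large blank home in the corner pocket, the bolt shut behind it and the small blank and nearby things undisturbed; the hand-in gave no verdict.

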